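Blow a washed wheel flange clean: load the nest, flip the catch, hold the air lever open

ROBOT

A 7-joint arm with a two-finger parallel gripper is mounted at the origin on the work surface. World frame = base frame: x ahead of the robot, y to its left, z up, the work surface at z = 0. Lengths are in mm, angles in rad, forces in N, time in s.
With the tool pointing down it reaches from about 400 to 850 mm from the base axis. Payload 6.9 kg.
Tool frame: the origin (TCP) lies at the very end of the fingers, on their centre line; the grasp point (between the pads) lies 19 mm behind it; y points along the fingers, z is the direction in which the jaws open and shut, and the axes are right-handed (so a half turn about y gives the same grasp; the last joint's range is limited). The gripper opens to 85 mm and grips with 20 to 120 N. Pads are 22 mm wide; open, the fingers measure 114 mm over their backs; the gripper's body (76 mm by 85 mm) begins 54 mm behind the grasp point. The pads swing forward as they close: fully open they stand 13 mm farther back than shut.
Start: joints at [-1.083, 0.507, -0.238, 1.5, 0.126, 1.149, -0.155], TCP at [232.887, 579.978, 231.275] pointing down, gripper open.
Joint ranges: [-3.08, 3.08], [-0.24, 2.05], [-1.43, 1.35], [0, 2.5], [-1.52, 4.66], [0.17, 1.96], [-2.89, 2.89]. Speed limits (rad/s): [2.39, 2.39, 3.14, 3.14, 3.14, 3.14, 3.14].

INTERFACE

Orientations are given as [roll, pitch, yaw] about the fixed x, y, z axes, in that order (R = Rz(yaw) Ry(pitch) Rx(roll)).
In Python, from cell import * gives the robot as it stands.
- The arm moves only by the tool servo_tool, never from a script. Its argument "series" is a list of rows, each a list of 6 numbers: the shift along the world's x, y, z in m, then the turn, a rotation vector about the world's x, y, z in units of 5 degrees (1.0 is 5 degrees). In form: [[tx, ty, tz, rx, ry, rz], ...]. A call has exactly 8 rows; each row is the pose to reach, as a shift and turn from the pose commanded when the call began; what a row does not reach only later rows make up. A row lasts 1/12 s, in which the tool goes at most 41.7 mm and 7.16 degrees, less where a joint would pass 70% of its speed; a pose out of reach is approached as far as the arm can. A call with a gripper value outside its range is refused whole. "hand" is the closure, from -1 (fully open) to 1 (shut), so that 0 is half open, set as the call begins (left out, the last holds). The fingers move at their own pace and stop on an object; "squeeze" is the grip in N (left out, the last holds). Time passes only in rows, so rows that repeat a pose let the fingers close, or fill a call up. It gives the time, the measured TCP pose, the force and the opening at its end, in the units of the state.
- get_state(): the state, without advancing time (a new reading comes with each control period).
- capture(name): name is "scene" or "top" or "wrist"; returns a dict with "color" (384x512x3 uint8, blue, green, red), "fx", "fy", "cx", "cy" (pixels), "distortion" ([k1, k2, p1, p2, k3] as OpenCV has them; the pictures are not rectified), "rvec" (rotation vector, rad) and "tvec" (3), from world to camera coordinates, as OpenCV has them; the wrist camera has in their place "tool_from_camera" (4x4, takes a point from camera to tool coordinates, whose origin is the TCP and whose axes are the tool frame's). Camera axes: x right, y down, z forward; pixel columns grow to the right and rows downward; lengths in mm; the calibration is good to about 2 mm. A picture is of the moment at which its call begins: read the wrist's pose just before it. There is no depth.
- finish_job(): hands the job in, once; it reports no verdict.
Trained networks look in a picture, given as the dict that the camera call returned (one of the last four; its "shot" number tells which), for a name from the list of things; names that differ only in an ending like _2 or _b are one class to them, and where a whole thing is asked for, a point or a joint stands for the part that bears it (a point fixed in the world has none). Each returns a list of dicts, best first, with "p" (0 to 1); they miss things now and then, are a little off and sometimes report something else, mostly with a low value. They report only what shows in the picture. A call takes as long as a camera call. They do not tell look-alikes from the thing itself.
- regions_of(picture, label): "mask" (384x512 bool, what is visible of it) and "bbox" ([left, top, right, bottom] in pixels, round what is visible of it).
The state is a dict: "time": time; "joints": joint angles; "dq": joint speeds; "tau": joint torques, N m; "tcp_pos": TCP position; "orientation": TCP orientation; "wrist_force": force on the tool from outside, world axes, zero at the start; "wrist_torque": the same for the moment, N m; "gripper_width": finger opening in mm.
Only numpy, scipy, OpenCV 4.12 (cv2) and the standard library are available. Lean on these libraries where they do the work, as an engineer would, in place of code of your own. Each camera call takes 0.05 s, during which the arm holds its last target. There are 200 camera calls.

TASK

Lift the steel wheel flange out of the blue rinse basket and set it down, hub upward, in the round black rubber nest of the air blow-off stand (do not drop it), then let go of it. Next flip the red safety catch up and right over backwards until it lies off the valve lever, and only then take the lever by its yellow grip and pull it round towards you as far as its stop. The lever springs shut when let go, so finish still holding it open against the stop with the fingers, the flange lying in the air jet; leave everything else as it is.

Things in the scene. Friction and masses are not known exactly. Their poses are not given: they have to be found in the camera images.
- flange: Steel wheel flange, the workpiece, about 0.15 to 0.31 kg: a round disc 56 mm across and 10 mm thick with a hub 30 mm across on top of it, 48 mm tall in all (a smear of green compound round the hub's foot). Stands upright on its disc in the basket. Origin: centre of its underside; z up along the hub.
- basket: Blue open rinse basket, fixed to the bench: 180 mm (its x) by 260 mm (its y), walls 50 mm high and 4 mm thick, floor 4 mm thick. Origin: centre of its underside. Three items stand in a row along its y, about 80 mm apart, in any order: flange, spacer, agate.
- nest (a point): Centre of the nest's floor: round black rubber cup on the stand, inside 70 mm across, floor 18 mm above the bench, rim 8 mm above its floor and 84 mm across. The brass and orange nozzle on the far side ends 70 mm from its centre and is up to 90 mm above the bench. Axes are those of the stand: its x points from the robot's side of the stand to the back, z up.
- catch (a joint): Angle of the red flip catch in rad: 0 = down over the lever (locked, start), grows as it is flipped up and backwards, 2.0 = lying right back on its stop. Past about 1.1 it falls back by its own weight; short of about 0.8 it falls shut.
- catch_hinge (a point): Hinge of the catch, 122 mm above the bench on a bracket behind the lever's neck, 45 mm from the lever's pivot; the hinge axis is the stand's y (level, parallel to the shut lever). Axes are those of the stand: x points to the back.
- catch_tab (a point): Upper middle of the catch's upright red thumb tab (18 mm wide, 4 mm thick, top 10 mm above this point, rising 36 mm above the catch's top bar). When locked it stands 34 mm in front of the hinge (towards the stand's -x) and 48 mm above it, over the lever's neck; pushing it to the back (stand's +x) flips the catch over; that takes only about 1 N. A short hook hangs down in front of the lever, 16 mm farther forward and below the tab. The axes turn with the catch.
- lever_angle (a joint): Angle of the air valve's lever in rad: 0 = shut (start), lever pointing along the stand's +y; grows as it is pulled round towards the stand's -x (anticlockwise from above); 1.4 = fully open on its stop, pointing to the stand's -x. A spring turns it shut with 0.24 N m at 0 up to 0.52 N m at 1.4 (2 to 5 N at the grip). The catch blocks it at about 0.1 while down.
- valve_lever: The lever: a flat steel neck with a yellow plastic grip. Origin: on its vertical pivot, at its mid-height, 130 mm above the bench. Its y points outwards along the lever; the axes turn with the lever (shut: they are the stand's).
- lever_grip (a point): Centre of the lever's yellow plastic grip, 20 mm wide, 16 mm high, 78 mm long along its own y. It lies 109 mm from the pivot, 130 mm above the bench. Its y points outwards along the lever; the axes turn with the lever.
- spacer: Brass spacer ring 44 mm across, 18 mm high, in the basket. Leave it. Origin: centre of its underside.
- agate: Brown stone blank 48 x 36 x 20 mm, in the basket. Leave it. Origin: centre of its underside.
- wrench: Loose wrench 190 mm long lying behind the stand. Leave it.
- brush: Loose brush 190 mm long lying behind the basket. Leave it.
- compound_bar: Loose green bar of polishing compound in a paper band, 130 x 45 x 32 mm, to the left of the stand. Leave it.
- jar: Amber jar 64 mm across and 75 mm high, to the left behind the stand. Leave it.
Not all that is in view belongs to the job. What is shaped like the flange but brown is not meant.

How it is judged (in metres and radians):
On the way, in this order (a step that is already met when the one before it is completed fails the run):
1. the flange is lifted out of the basket in the fingers (height (world z) of flange above 0.065 m and contact force between the fingers and flange above 0.5 N), for 0.1 s.
2. the flange lies flat in the nest, let go (horizontal distance between flange and nest below 0.01 m and z of flange in the frame of nest below 0.004 m and angle between flange's own z axis and vertical below 0.1 rad and contact force between the fingers and flange below 0.05 N), for 0.2 s.
3. the catch is flipped right back, the lever still shut (value of joint catch above 1.6 rad and value of joint lever_angle below 0.3 rad), for 0.2 s.
4. the lever is pulled to its stop by its grip (value of joint lever_angle above 1.28 rad and contact force between the fingers and valve_lever above 1 N), for 0.3 s.
At the end, for the whole second after the job is handed in: The lever stands on its stop (over 1.28 of 1.4 rad) and the fingers still bear on it with more than 1 N; the catch lies back (over 1.6 rad); the flange rests in the nest, within 10 mm of its centre, flat on its floor (4 mm, 0.1 rad), still (all of step 4 and value of joint catch above 1.6 rad and horizontal distance between flange and nest below 0.01 m and z of flange in the frame of nest below 0.004 m and angle between flange's own z axis and vertical below 0.1 rad and linear speed of flange below 0.02 m/s); the arm keeps its last pose, push and grip.
It fails at once if the flange is dropped or thrown (height (world z) of flange above 0.05 m and contact force between the fingers and flange below 0.01 N).
It fails at once if the lever is forced past the closed catch (value of joint lever_angle above 0.25 rad and value of joint catch below 0.5 rad).
It fails at once if spacer or agate moved about or taken out (distance of any of spacer, agate from where it was at the start of the episode above 0.04 m).
It fails at once if a thing on the bench is disturbed (distance of any of wrench, brush, compound_bar, jar from where it was at the start of the episode above 0.03 m).
It also fails if it takes over 64 s, if anything falls off the work surface, if the arm or the gripper's body presses on something with over 40 N, if the wrist force passes 120 N, or if a joint passes its speed limit or range.

## Working session

There is one attempt and no reset: what is moved stays moved. The work goes in short steps, Python scripts to look and compute and a tool call to move; the robot and the scene stay as the last step left them, time stands still between calls to the robot, and variables do not carry over. Pictures are saved under pics/ and viewed, about 8 in all and at most 12, crops included, and the job is handed in when it is done.

Besides the shell and the picture viewer there is one more tool, called after "Emit:" as name(argument=value, ...) on one line, values as JSON. servo_tool: Moves the arm, as the interface text tells. Its arguments: {"type":"object","properties":{"series":{"type":"array","items":{"type":"array","items":{"type":"number"}}},"hand":{"type":"number"},"squeeze":{"type":"number"}},"required":["series"]}

```bash
mkdir -p pics; ls; cat > h.py <<'E'
from cell import *
import numpy as np, cv2
from scipy.spatial.transform import Rotation as R
def K(c): return np.array([[c['fx'],0,c['cx']],[0,c['fy'],c['cy']],[0,0,1.]])
def ext(c,st=None):
    "camera pose in world: Rwc, origin"
    if 'rvec' in c:
        r=cv2.Rodrigues(np.array(c['rvec'],float))[0]; return r.T, -r.T@np.array(c['tvec'],float).ravel()
    T=np.array(c['tool_from_camera']); Rt=R.from_euler('xyz',st['orientation']).as_matrix()
    return Rt@T[:3,:3], Rt@T[:3,3]+np.array(st['tcp_pos'])
def ray(c,uv,st=None):
    p=cv2.undistortPoints(np.array([[uv]],float),K(c),np.array(c['distortion'],float))[0,0]
    A,o=ext(c,st); d=A@np.array([p[0],p[1],1]); return o,d/np.linalg.norm(d)
def onz(c,uv,z,st=None):
    o,d=ray(c,uv,st); return o+d*(z-o[2])/d[2]
def tri(rays):
    M=sum(np.eye(3)-np.outer(d,d) for o,d in rays); b=sum((np.eye(3)-np.outer(d,d))@o for o,d in rays)
    x=np.linalg.solve(M,b); return x,[np.linalg.norm(np.cross(x-o,d)) for o,d in rays]
def proj(c,P,st=None):
    A,o=ext(c,st); r=A.T; return cv2.projectPoints(np.array(P,float).reshape(-1,1,3),cv2.Rodrigues(r)[0],-r@o,K(c),np.array(c['distortion'],float))[0][:,0]
E
python3 - <<'E'
from h import *
st=get_state(); print(st)
cs={n:capture(n) for n in ('scene','top','wrist')}
for n,c in cs.items():
    cv2.imwrite(f'pics/{n}0.png',c['color'])
    print(n,c['fx'],c['cx'],c['cy'],ext(c,st))
    for l in ('flange','basket','nest','catch_tab','catch','valve_lever','lever_grip','spacer','agate','wrench','brush','jar','compound_bar'):
        try: print(l,[(round(r['p'],2),[int(v) for v in r['bbox']],int(r['mask'].sum())) for r in regions_of(c,l)])
        except Exception as e: print(l,'ERR',e)
cv2.imwrite('pics/a.png',cv2.resize(np.hstack([cs['scene']['color'],cs['top']['color']]),None,fx=.78,fy=.78))
E
```

```text
pics
{'time': 0.0, 'joints': array([-1.08356482,  0.50831429, -0.23754166,  1.50112082,  0.12568531,
        1.14890524, -0.15477943]), 'dq': array([-3.56399332e-04, -3.78843126e-05, -5.59515962e-04,  5.88763270e-04,
       -8.49630672e-04, -3.40625987e-04, -2.57784140e-04]), 'tau': array([-4.87381203e-05, -6.20591426e+01, -2.18640760e+00, -2.49645549e+01,
        1.27646825e-02,  1.18852733e-02, -7.13246934e-06]), 'tcp_pos': array([232.70351596, 579.52571794, 230.44902362]), 'orientation': array([-1.57255563e+00, -1.43347570e-05, -3.81686268e-01]), 'wrist_force': array([-0.21802686,  0.31941261, -0.27569383]), 'wrist_torque': array([ 0.02041049, -0.02658931, -0.00028235]), 'gripper_width': 85.77757273899972}
scene 380.4924658100418 248.56079364336819 192.41061504399715 (array([[ 0.87365816,  0.40682023, -0.26686835],
       [ 0.48653849, -0.72903149,  0.48144925],
       [ 0.00130786, -0.55046379, -0.83485801]]), array([ 879.61987989, -430.24299192, 1030.27106873]))
flange [(0.95, [161, 356, 184, 378], 448), (0.7, [131, 297, 156, 316], 359), (0.68, [195, 304, 219, 321], 351), (0.56,
[... 1423 characters left out ...]
 [(0.8, [283, 151, 330, 165], 229), (0.74, [183, 148, 288, 261], 6486)]
brush [(0.68, [359, 157, 407, 167], 420), (0.4, [283, 152, 331, 164], 254)]
jar [(0.87, [140, 197, 158, 217], 298)]
compound_bar [(0.96, [132, 229, 152, 268], 486)]
wrist 319.5093480173059 252.07345672658548 192.28005554827143 (array([[ 0.37259262,  0.89336901,  0.25113055],
       [ 0.92799302, -0.35812854, -0.10282465],
       [-0.00192334,  0.2713591 , -0.96247625]]), array([170.2076336 , 604.87978289, 372.2154079 ]))
flange []
basket []
nest [(0.5, [46, 370, 73, 384], 275)]
catch_tab []
catch []
valve_lever []
lever_grip []
spacer []
agate []
wrench []
brush []
jar []
compound_bar [(0.76, [227, 250, 280, 342], 3475)]
```

View pics/a.png

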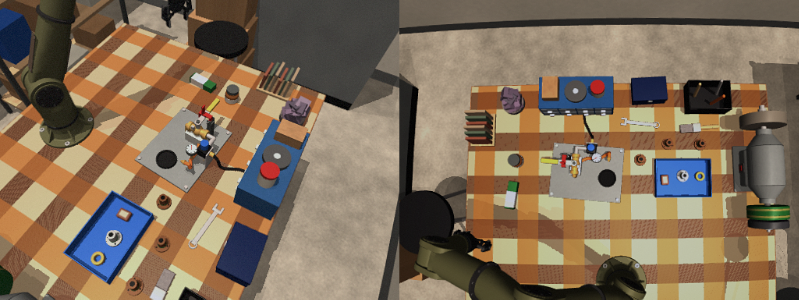

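```bash
python3 - <<'E'
import cv2,numpy as np
s=cv2.imread('pics/scene0.png');t=cv2.imread('pics/top0.png')
a=cv2.resize(s[240:384,75:235],(640,576),interpolation=3) 
b=cv2.resize(t[140:270,170:410],(800,433),interpolation=3)
cv2.imwrite('pics/b.png',a);cv2.imwrite('pics/c.png',b)
cv2.imwrite('pics/d.png',cv2.resize(s[85:250,170:320],(545,600),interpolation=3))
E
```

```text
(no output)
```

View pics/b.png

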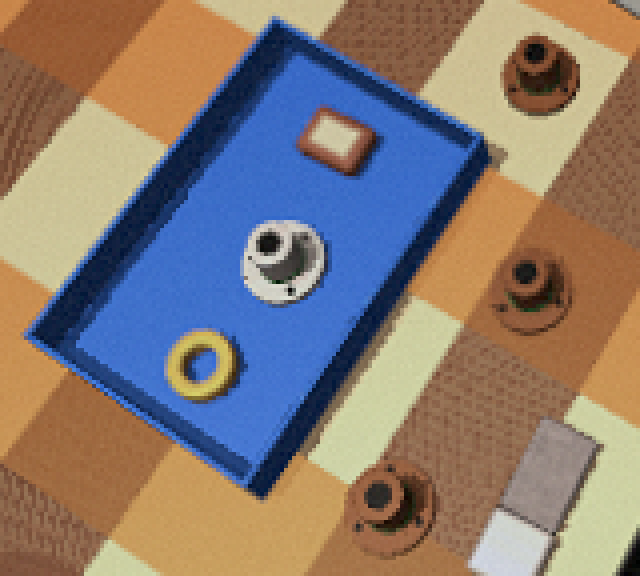

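View pics/d.png

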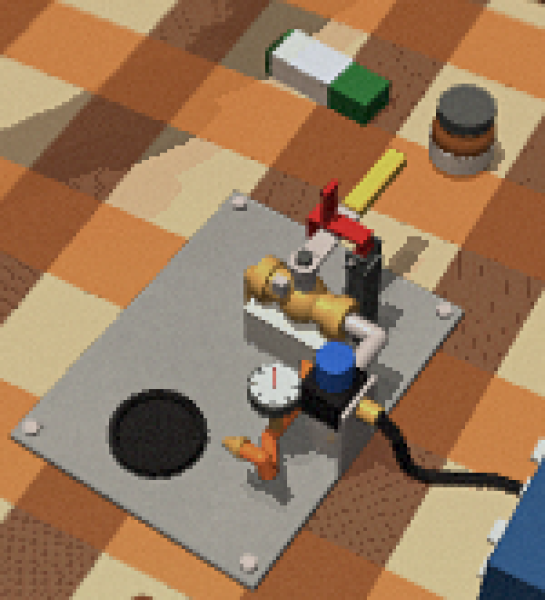

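The steel flange is the one in the basket at scene px about (146,305). Look-alikes, all brown and outside the basket, are at (210,258), (207,313) and (172,367). The enlarged crop confirms that only the basket item is steel. The nest is at about (213,204), the yellow grip at about (273,133) and the red tab at about (261,140).

```bash
python3 - <<'E'
from h import *
st=get_state(); S=capture('scene');T=capture('top')
def cen(m): ys,xs=np.nonzero(m); return np.array([xs.mean(),ys.mean()])
# basket & flange
def pick(c,l,near): return min(regions_of(c,l),key=lambda r:np.linalg.norm(cen(r['mask'])-near))
f1=pick(S,'flange',(146,305));f2=pick(T,'flange',(362,226))
print('flange c',cen(f1['mask']),cen(f2['mask']),tri([ray(S,cen(f1['mask'])),ray(T,cen(f2['mask']))]))
print('hubtop scene',onz(S,(75+268/4,240+243/4),52))
b=regions_of(T,'basket')[0]['mask'].astype(np.uint8)
r=cv2.minAreaRect(cv2.findContours(b,0,1)[0][0].astype(np.float32)); print('basket',r,[onz(T,p,50)[:2].round(1) for p in cv2.boxPoints(r)])
bc=[(75+x/4,240+y/4) for x,y in ((277,18),(487,137),(262,497),(27,335))]
print('basket scene corners',[onz(S,p,50)[:2].round(1) for p in bc])
# screws
sc=[(170+x/3.633,85+y/3.636) for x,y in ((239,202),(444,310),(249,563),(31,428))]
P=[onz(S,p,10)[:2].round(1) for p in sc]; print('screws',P)
# nest dark blobs
for c,roi in ((S,(190,185,235,222)),(T,(250,212,285,245))):
    x0,y0,x1,y1=roi; g=c['color'][y0:y1,x0:x1].max(2); m=(g<70).astype(np.uint8)
    n,l,s,ce=cv2.connectedComponentsWithStats(m); k=1+s[1:,4].argmax()
    cn=cv2.findContours((l==k).astype(np.uint8),0,1)[0][0]; e=cv2.fitEllipse(cn); uv=(e[0][0]+x0,e[0][1]+y0)
    print('nest',uv,e[1],s[k],onz(c,uv,26),)
for c in (S,T):
    H=cv2.cvtColor(c['color'],cv2.COLOR_BGR2HSV)
    st_m=np.zeros(H.shape[:2],bool); 
    if c is S: st_m[120:170,240:290]=1
    else: st_m[195:215,175:235]=1
    y=(H[...,0]>22)&(H[...,0]<34)&(H[...,1]>190)&(H[...,2]>110)&st_m
    rd=((H[...,0]<5)|(H[...,0]>174))&(H[...,1]>170)&st_m
    for nm,m in (('yellow',y),('red',rd)):
        ys,xs=np.nonzero(m); print(nm,len(xs),cen(m),xs.min(),ys.min(),xs.max(),ys.max(),cv2.minAreaRect(np.c_[xs,ys].astype(np.float32)), onz(c,cen(m),130))
cv2.imwrite('pics/e.png',cv2.resize(T['color'][140:265,170:300],(624,600),interpolation=3))
E
```

```text
flange c [145.49343832 305.12073491] [362.17333333 225.66666667] (array([ 487.2064237 , -296.21709902,    8.80394478]), [np.float64(0.16007449435831295), np.float64(0.16007449435823404)])
hubtop scene [ 488.91604781 -297.04929111   52.        ]
basket ((363.0, 228.0), (50.0, 74.0), 90.0) [array([ 568.8, -157.5]), array([ 566.3, -428.9]), array([ 385.5, -421.6]), array([ 389.3, -153.4])]
basket scene corners [array([ 393.8, -164.1]), array([ 572.9, -165.3]), array([ 580.1, -422.9]), array([ 390.6, -420.7])]
screws [array([407.3, 327.8]), array([637.8, 306.7]), array([609.6,  -3.8]), array([379.3,  16.3])]
nest (213.01513481140137, 203.84335708618164) (23.528125762939453, 26.373228073120117) [ 10   7  27  25 522] [483.00671439  58.09387772  26.        ]
nest (265.9856357574463, 227.98180866241455) (21.75900650024414, 22.19525146484375) [  5   5  23  23 410] [481.40596486  60.34575989  26.        ]<stdin>:3: RuntimeWarning: Mean of empty slice.
  ret = ret.dtype.type(ret / rcount)
Traceback (most recent call last):
ValueError: zero-size array to reduction operation minimum which has no identity
```

```bash
python3 - <<'E'
from h import *
S=capture('scene');T=capture('top')
print('grip',onz(S,(170+370/3.633,85+180/3.636),130),'tab top',onz(S,(170+331/3.633,85+186/3.636),180), 'gauge',onz(S,(170+274/3.633,85+388/3.636),80),'bluecap',onz(S,(170+335/3.633,85+352/3.636),100))
cv2.imwrite('pics/e.png',cv2.resize(T['color'][140:265,170:300],(624,600),interpolation=3))
E
```

```text
grip [549.52529964 315.87865661 130.        ] tab top [543.01605858 253.04934862 180.        ] gauge [566.42198773 115.37264749  80.        ] bluecap [599.38278852 159.17640664 100.        ]
```

View pics/e.png

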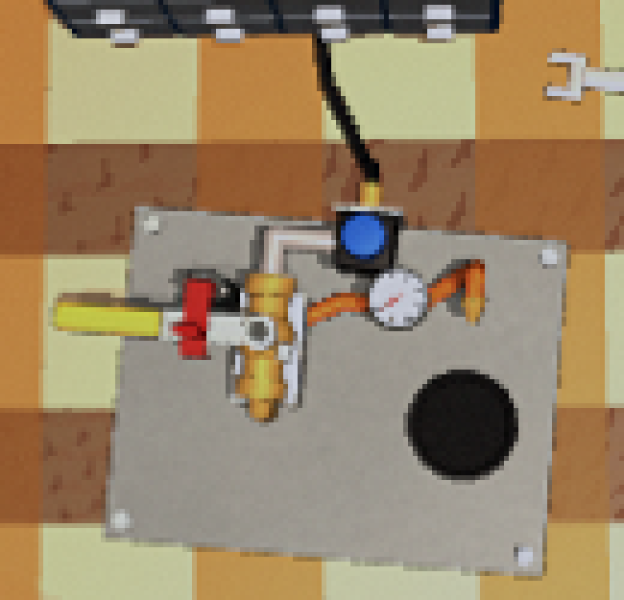

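Emit:
servo_tool(series=[[0.02, -0.035, 0.01, 0, 0, -0.5], [0.04, -0.07, 0.03, 0, 0, -1.5], [0.06, -0.105, 0.05, 0, 0, -2.5], [0.08, -0.14, 0.07, 0, 0, -3.5], [0.1, -0.175, 0.09, 0, 0, -4.5], [0.12, -0.21, 0.1, 0, 0, -5.5], [0.13, -0.23, 0.1, 0, 0, -6.5], [0.13, -0.23, 0.1, 0, 0, -6.5]], hand=-1, squeeze=40)

```text
time: 3.12
tcp_pos: [367.7, 343.3, 333.2]
orientation: [-1.568, -0.004, -0.964]
wrist_force: [1.0, -0.5, -0.4]
gripper_width: 85.1
```

```bash
python3 - <<'E'
from h import *
import pickle
st=get_state(); W=capture('wrist'); pickle.dump((st,W),open('w1.pkl','wb'))
T=capture('top')
f=lambda x,y:(170+x/4.8,140+y/4.8)
print('pivot',onz(T,f(260,330),140),'grip',onz(T,f(107,317),138),'tab',onz(T,f(182,330),170),'bar',onz(T,f(197,318),145))
print(proj(W,[[543,253,180],[549,316,130],[482,59,26]],st))
E
```

```text
pivot [543.68884527 201.72196907 140.        ] grip [553.91453392 311.22017085 138.        ] tab [541.62498509 252.87053683 170.        ] bar [552.10675728 245.87098929 145.        ]
[[336.15399604 331.82346862]
 [362.2624745  268.58881266]
 [209.94481564 330.90142502]]
```

Emit:
servo_tool(series=[[0.01, -0.035, 0, 0, 0, -1], [0.025, -0.07, 0, 0, 0, -2], [0.04, -0.105, 0, 0, 0, -3], [0.055, -0.14, 0, 0, 0, -4], [0.07, -0.18, 0, 0, 0, -5], [0.085, -0.22, 0, 0, 0, -6], [0.1, -0.26, 0, 0, 0, -7], [0.1, -0.29, 0, 0, 0, -7]])

```text
time: 3.88
tcp_pos: [464.6, 58.6, 330.8]
orientation: [-1.57, -0.001, -1.564]
wrist_force: [-0.1, 0.4, 0.5]
gripper_width: 85.8
```

```bash
python3 - <<'E'
from h import *
import pickle
st=get_state(); W=capture('wrist'); pickle.dump((st,W),open('w2.pkl','wb'))
print(proj(W,[[482,59,26]],st))
u,v=proj(W,[[482,59,26]],st)[0].astype(int); x0,y0=max(u-70,0),max(v-70,0)
g=W['color'][y0:v+70,x0:u+70].max(2); m=(g<60).astype(np.uint8)
n,l,s,ce=cv2.connectedComponentsWithStats(m); 
for k in np.argsort(-s[1:,4])[:3]+1:
    cn=cv2.findContours((l==k).astype(np.uint8),0,1)[0][0]
    e=cv2.fitEllipse(cn); uv=(e[0][0]+x0,e[0][1]+y0); print('nest',uv,e[1],s[k],onz(W,uv,26,st))
cv2.imwrite('pics/f.png',W['color'])
E
```

```text
[[263.54395683 152.35611499]]
nest (np.float64(284.7582092285156), np.float64(153.3910903930664)) (5.318662643432617, 20.021350860595703) [91 61  5 22 41] [511.78462708  57.73627299  26.        ]
nest (np.float64(281.3366012573242), np.float64(138.42196655273438)) (4.011970043182373, 5.616941928863525) [88 54  4  6 10] [506.30365806  78.50502352  26.        ]
nest (np.float64(276.5), np.float64(132.0)) (0.0, 1.0) [83 48  2  5  6] [499.35667394  87.21889165  26.        ]
```

Emit:
servo_tool(series=[[0.0, -0.04, 0, 0, 0, 0], [0.005, -0.08, 0, 0, 0, 0], [0.01, -0.12, 0, 0, 0, 0], [0.015, -0.16, 0, 0, 0, 0], [0.02, -0.2, 0, 0, 0, 0], [0.02, -0.24, -0.03, 0, 0, 0], [0.02, -0.27, -0.06, 0, 0, 0], [0.02, -0.3, -0.08, 0, 0, 0]])

```text
time: 4.6
tcp_pos: [483.9, -236.4, 251.4]
orientation: [-1.571, 0.001, -1.555]
wrist_force: [1.0, -0.2, -0.9]
gripper_width: 85.6
```

```bash
python3 - <<'E'
from h import *
import pickle
st=get_state(); W=capture('wrist'); pickle.dump((st,W),open('w3.pkl','wb'))
r=regions_of(W,'flange'); p=proj(W,[[488,-296.5,4],[488,-296.5,52]],st); print(p)
for q in r: ys,xs=np.nonzero(q['mask']); print(q['p'],q['bbox'],xs.mean(),ys.mean())
a=cv2.resize(pickle.load(open('w2.pkl','rb'))[1]['color'],(400,300)); b=W['color']
cv2.imwrite('pics/g.png',np.hstack([cv2.copyMakeBorder(a,0,84,0,0,0),cv2.resize(b,(400,300)) if 0 else b])[:, :912][:, 112:] if 0 else np.hstack([cv2.resize(a,(288,216)).repeat(1,0)[:216],np.zeros((216,0,3),np.uint8)]) if 0 else cv2.resize(np.hstack([pickle.load(open('w2.pkl','rb'))[1]['color'],b]),(800,300)))
E
```

```text
[[253.6073696  206.52343045]
 [253.81126145 219.74747089]]
0.73 [358.8, 132.5, 413.7, 181.2] 385.2453680520781 157.5873810716074
0.71 [234.5, 187.5, 278.3, 233.9] 255.33829236739973 208.875808538163
0.55 [304.5, 6.2, 352.7, 60.7] 329.2274527056753 35.14958205015398
```

View pics/g.png

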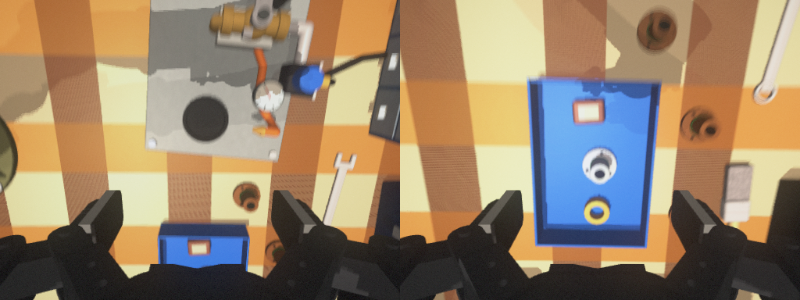

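```bash
python3 - <<'E'
from h import *
import pickle
from scipy.optimize import minimize
st,W=pickle.load(open('w3.pkl','rb'))
a=np.linspace(0,6.28,60); C=np.c_[np.cos(a),np.sin(a),0*a]
def bb(x,y):
    P=np.vstack([C*28+[x,y,14],C*28+[x,y,4],C*15+[x,y,52]]); q=proj(W,P,st); return np.r_[q.min(0),q.max(0)]
b=np.array([234.5,187.5,278.3,233.9])
r=minimize(lambda v:((bb(*v)-b)**2).sum(),[488,-296],method='Nelder-Mead'); print(r.x,r.fun,bb(*r.x))
st2,W2=pickle.load(open('w2.pkl','rb'))
u,v,w=256,150,50
g=W2['color'][v-w:v+w,u-w:u+w].max(2); print(np.percentile(g,[1,5,10,20]))
m=(g<np.percentile(g,3)+45).astype(np.uint8); n,l,s,ce=cv2.connectedComponentsWithStats(m); k=1+s[1:,4].argmax()
e=cv2.fitEllipse(cv2.findContours((l==k).astype(np.uint8),0,1)[0][0]); uv=(e[0][0]+u-w,e[0][1]+v-w); print(uv,e,s[k],onz(W2,uv,26,st2))
E
```

```text
[ 491.48116646 -299.0089875 ] 0.4224909784856576 [234.07520264 187.32793675 278.72457258 234.07936147]
[59. 62. 63. 67.]
(262.8021545410156, 151.77715682983398) ((56.802154541015625, 51.777156829833984), (55.78398895263672, 57.48314666748047), 70.75028991699219) [  28   24   58   57 2598] [480.94659437  59.80651753  26.        ]
```

Emit:
servo_tool(series=[[0.002, -0.02, -0.02, 0, 0, 0], [0.004, -0.04, -0.04, 0, 0, 0], [0.006, -0.06, -0.07, 0, 0, 0], [0.006, -0.062, -0.1, 0, 0, 0], [0.006, -0.062, -0.13, 0, 0, 0], [0.006, -0.062, -0.14, 0, 0, 0], [0.006, -0.062, -0.14, 0, 0, 0], [0.006, -0.062, -0.14, 0, 0, 0]])

```text
time: 5.37
tcp_pos: [489.9, -298.2, 113.7]
orientation: [-1.571, 0.001, -1.558]
wrist_force: [0.9, -0.2, 1.4]
gripper_width: 85.0
```

```bash
python3 - <<'E'
from h import *
from scipy.optimize import minimize
st=get_state(); W=capture('wrist'); print(st['tcp_pos'],st['orientation'],st['time'])
a=np.linspace(0,6.28,60); C=np.c_[np.cos(a),np.sin(a),0*a]
def bb(x,y):
    P=np.vstack([C*28+[x,y,14],C*28+[x,y,4],C*15+[x,y,52]]); q=proj(W,P,st); return np.r_[q.min(0),q.max(0)]
for q in regions_of(W,'flange'):
    b=np.array(q['bbox']); r=minimize(lambda v:((bb(*v)-b)**2).sum(),[490,-298],method='Nelder-Mead'); print(q['p'],b,r.x,r.fun)
cv2.imwrite('pics/i.png',W['color'])
E
```

```text
[ 489.90183562 -298.22227825  113.67271118] [-1.57081923e+00  6.55494217e-04 -1.55780425e+00] 5.3667
0.94 [402.2 263.  463.8 311.2] [ 638.55798804 -374.31432871] 931.7522334637416
0.74 [420.8  67.6 511.  144.6] [ 636.73274923 -233.14361442] 242.42476297487372
0.66 [214.3 155.5 289.6 230.5] [ 491.00725229 -299.01917117] 8.947334254189046
```

Emit:
servo_tool(series=[[0.001, -0.001, -0.02, 0, 0, 0], [0.001, -0.001, -0.045, 0, 0, 0], [0.001, -0.001, -0.07, 0, 0, 0], [0.001, -0.001, -0.085, 0, 0, 0], [0.001, -0.001, -0.093, 0, 0, 0], [0.001, -0.001, -0.093, 0, 0, 0], [0.001, -0.001, -0.093, 0, 0, 0], [0.001, -0.001, -0.093, 0, 0, 0]])

```text
time: 6.13
tcp_pos: [490.9, -301.0, 21.8]
orientation: [-1.569, -0.001, -1.56]
wrist_force: [-1.2, 0.8, 0.6]
gripper_width: 85.3
```

Emit:
servo_tool(series=[[0, 0, 0, 0, 0, 0], [0, 0, 0, 0, 0, 0], [0, 0, 0, 0, 0, 0], [0, 0, 0, 0, 0, 0], [0, 0, 0, 0, 0, 0], [0, 0, 0, 0, 0, 0], [0, 0, 0, 0, 0, 0], [0, 0, 0, 0, 0, 0]], hand=1, squeeze=50)

```text
time: 6.8
tcp_pos: [490.0, -300.4, 20.7]
orientation: [-1.57, -0.0, -1.56]
wrist_force: [-1.0, 1.2, 5.8]
gripper_width: 28.9
```

Emit:
servo_tool(series=[[0, 0, 0.01, 0, 0, 0], [0, 0, 0.025, 0, 0, 0], [0, 0, 0.045, 0, 0, 0], [0, 0, 0.07, 0, 0, 0], [0, 0, 0.1, 0, 0, 0], [0, 0, 0.13, 0, 0, 0], [0, 0.01, 0.15, 0, 0, 0], [0, 0.02, 0.16, 0, 0, 0]])

```text
time: 7.47
tcp_pos: [490.3, -281.3, 183.3]
orientation: [-1.568, -0.002, -1.562]
wrist_force: [0.8, -0.2, -2.6]
gripper_width: 28.7
```

Emit:
servo_tool(series=[[0, 0.03, 0, 0, 0, 0], [-0.001, 0.065, 0, 0, 0, 0], [-0.002, 0.1, 0, 0, 0, 0], [-0.003, 0.14, 0, 0, 0, 0], [-0.005, 0.18, 0, 0, 0, 0], [-0.007, 0.22, 0, 0, 0, 0], [-0.008, 0.26, 0, 0, 0, 0], [-0.009, 0.285, 0, 0, 0, 0]])

```text
time: 8.13
tcp_pos: [479.3, 9.9, 179.5]
orientation: [-1.573, 0.002, -1.555]
wrist_force: [0.9, -0.5, -2.4]
gripper_width: 29.1
```

Emit:
servo_tool(series=[[0, 0.02, 0, 0, 0, 0], [0, 0.04, 0, 0, 0, 0], [0, 0.053, -0.01, 0, 0, 0], [0, 0.056, -0.03, 0, 0, 0], [0, 0.056, -0.05, 0, 0, 0], [0, 0.056, -0.05, 0, 0, 0], [0, 0.056, -0.05, 0, 0, 0], [0, 0.056, -0.05, 0, 0, 0]])

```text
time: 8.8
tcp_pos: [480.9, 60.1, 130.4]
orientation: [-1.571, -0.0, -1.561]
wrist_force: [0.5, -0.1, -2.1]
gripper_width: 28.7
```

```bash
python3 - <<'E'
from h import *
st=get_state(); W=capture('wrist'); S=capture('scene'); print(st['tcp_pos'],st['orientation'],st['gripper_width'],st['wrist_force'],st['time'])
cv2.imwrite('pics/j.png',np.hstack([W['color'][100:],cv2.resize(S['color'][130:230,180:281],(288,284),interpolation=3)]))
E
```

```text
[480.90895175  60.13960126 130.41800936] [-1.57115998e+00 -4.05317552e-04 -1.56082016e+00] 28.69607749552448 [ 0.53481029 -0.06677276 -2.07217871] 8.8
```

View pics/j.png

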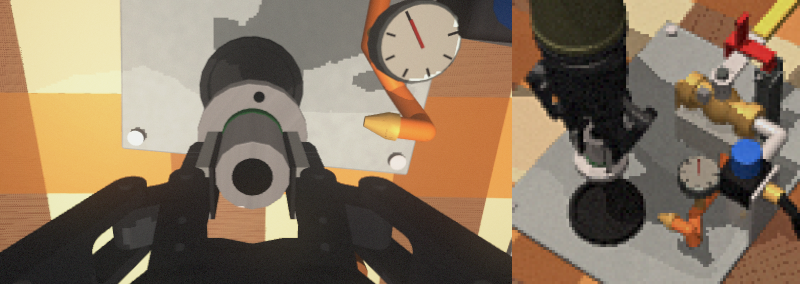

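Emit:
servo_tool(series=[[0, -0.001, -0.02, 0, 0, 0], [0, -0.001, -0.045, 0, 0, 0], [0, -0.001, -0.065, 0, 0, 0], [0, -0.001, -0.08, 0, 0, 0], [0, -0.001, -0.088, 0, 0, 0], [0, -0.001, -0.093, 0, 0, 0], [0, -0.001, -0.093, 0, 0, 0], [0, -0.001, -0.093, 0, 0, 0]])

```text
time: 9.57
tcp_pos: [481.5, 59.6, 37.9]
orientation: [-1.57, 0.0, -1.56]
wrist_force: [-0.4, 0.4, -2.7]
gripper_width: 28.6
```

Emit:
servo_tool(series=[[0, 0, -0.001, 0, 0, 0], [0, 0, -0.001, 0, 0, 0], [0, 0, -0.002, 0, 0, 0], [0, 0, -0.002, 0, 0, 0], [0, 0, -0.003, 0, 0, 0], [0, 0, -0.003, 0, 0, 0], [0, 0, -0.003, 0, 0, 0], [0, 0, -0.003, 0, 0, 0]])

```text
time: 10.23
tcp_pos: [481.1, 59.7, 34.6]
orientation: [-1.57, 0.0, -1.56]
wrist_force: [-1.0, -0.6, 5.2]
gripper_width: 28.9
```

Emit:
servo_tool(series=[[0, 0, 0, 0, 0, 0], [0, 0, 0, 0, 0, 0], [0, 0, 0, 0, 0, 0], [0, 0, 0, 0, 0, 0], [0, 0, 0, 0, 0, 0], [0, 0, 0, 0, 0, 0], [0, 0, 0, 0, 0, 0], [0, 0, 0, 0, 0, 0]], hand=-0.2)

```text
time: 10.9
tcp_pos: [480.9, 59.7, 34.2]
orientation: [-1.571, -0.0, -1.56]
wrist_force: [0.3, -0.2, -0.0]
gripper_width: 50.8
```

Emit:
servo_tool(series=[[0, 0, 0.01, 0, 0, 0], [0, 0, 0.03, 0, 0, 0], [0, 0, 0.06, 0, 0, 0], [0, 0, 0.09, 0, 0, 0], [0, 0, 0.13, 0, 0, 0], [0, 0, 0.17, 0, 0, 0], [0, 0, 0.21, 0, 0, 0], [0, 0, 0.25, 0, 0, 0]])

```text
time: 11.57
tcp_pos: [480.2, 59.4, 286.4]
orientation: [-1.571, -0.0, -1.56]
wrist_force: [1.6, 0.1, -0.6]
gripper_width: 51.1
```

Emit:
servo_tool(series=[[-0.01, 0.02, 0, 0, 0, 1.4], [-0.02, 0.04, 0, 0, 0, 2.8], [-0.03, 0.06, 0, 0, 0, 4.2], [-0.04, 0.08, 0, 0, 0, 5.6], [-0.05, 0.1, 0, 0, 0, 7], [-0.06, 0.12, 0, 0, 0, 8.4], [-0.06, 0.14, 0, 0, 0, 9.8], [-0.06, 0.16, 0, 0, 0, 11.2]], hand=1)

```text
time: 12.23
tcp_pos: [420.1, 220.6, 284.4]
orientation: [-1.571, 0.0, -0.576]
wrist_force: [0.6, 0.2, 0.4]
gripper_width: -0.2
```

Emit:
servo_tool(series=[[0, 0.01, 0, 0, 0, 1.4], [0, 0.02, -0.01, 0, 0, 2.8], [0, 0.03, -0.016, 0, 0, 4.2], [0, 0.03, -0.016, 0, 0, 5.6], [0, 0.03, -0.016, 0, 0, 5.7], [0, 0.03, -0.016, 0, 0, 5.7], [0, 0.03, -0.016, 0, 0, 5.7], [0, 0.03, -0.016, 0, 0, 5.7]])

```text
time: 12.9
tcp_pos: [421.1, 249.3, 268.5]
orientation: [-1.571, -0.0, -0.089]
wrist_force: [0.6, 1.4, 0.1]
gripper_width: -0.1
```

```bash
python3 - <<'E'
from h import *
import pickle
st=get_state(); W=capture('wrist'); T=capture('top'); S=capture('scene'); pickle.dump((st,W,T,S),open('w4.pkl','wb'))
print(st['time'],st['tcp_pos'],st['orientation'],st['joints'].round(2))
print(proj(W,[[542,253,180],[542,253,144],[554,311,138],[481,60,26]],st))
cv2.imwrite('pics/k.png',np.hstack([W['color'],cv2.resize(S['color'][110:230,190:280],(288,384),interpolation=3)]))
E
```

```text
12.9 [421.05060758 249.26723797 268.4640941 ] [-1.57068946e+00 -4.01281950e-04 -8.87366315e-02] [-0.59  0.26  0.01  1.79 -0.    1.1   0.9 ]
[[269.60501107 331.55164455]
 [267.60040296 305.38432516]
 [327.31266191 307.86911149]
 [108.33770044 219.21960719]]
```

View pics/k.png

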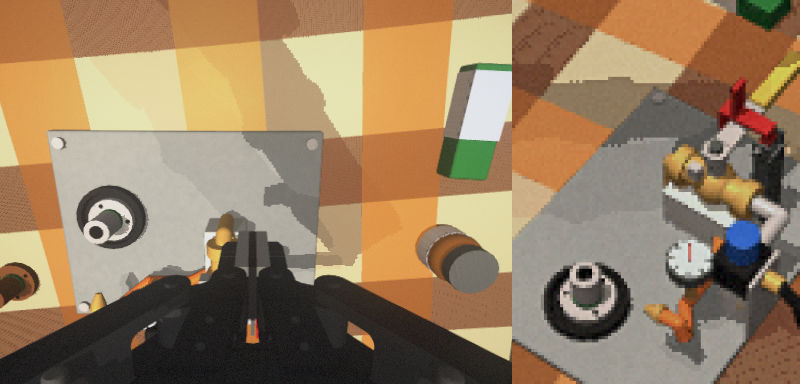

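```bash
python3 - <<'E'
from h import *
import pickle
st,W,T,S=pickle.load(open('w4.pkl','rb'))
yaw=-.09; X=np.array([np.cos(yaw),np.sin(yaw),0]);Y=np.array([-np.sin(yaw),np.cos(yaw),0]);Z=np.array([0,0,1.])
piv=np.array([543.7,201.7,0]); hin=piv+45*Y+28*X+122*Z
def L(x,y,z): return hin+x*X+y*Y+z*Z
tab=[L(-36,-9,22),L(-36,9,22),L(-36,9,58),L(-36,-9,58)]
bar=[L(-52,0,22),L(0,0,22)]
grip=[piv+130*Z+a*X+r*Y for a,r in ((-10,70),(10,70),(10,148),(-10,148))]
out=[]
for c,(x0,y0,x1,y1),k in ((S,(225,115,295,180),5.7),(T,(170,190,240,230),5.7)):
    im=cv2.resize(c['color'][y0:y1,x0:x1],None,fx=k,fy=k,interpolation=cv2.INTER_NEAREST)
    for P,col in ((tab,(255,255,0)),(bar,(255,0,255)),(grip,(255,0,0))):
        q=((proj(c,P)-[x0-.5,y0-.5])*k).round().astype(np.int32); cv2.polylines(im,[q],True,col,1)
    out.append(cv2.copyMakeBorder(im,0,380-im.shape[0],0,0,0) if im.shape[0]<380 else im[:380])
w=min(o.shape[1] for o in out); o=np.hstack([a[:370,:w] for a in out]); print(o.shape); cv2.imwrite('pics/l.png',o)
E
```

```text
(370, 798, 3)
```

View pics/l.png

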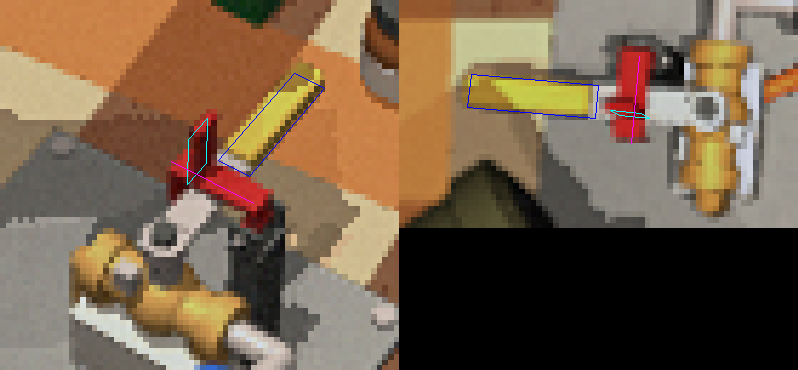

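Emit:
servo_tool(series=[[0.015, 0, -0.015, 0, 0, 0], [0.03, 0.001, -0.03, 0, 0, 0], [0.045, 0.001, -0.05, 0, 0, 0], [0.06, 0.002, -0.07, 0, 0, 0], [0.07, 0.002, -0.085, 0, 0, 0], [0.079, 0.003, -0.0965, 0, 0, 0], [0.079, 0.003, -0.0965, 0, 0, 0], [0.079, 0.003, -0.0965, 0, 0, 0]])

```text
time: 13.72
tcp_pos: [499.7, 252.6, 171.4]
orientation: [-1.571, 0.001, -0.086]
wrist_force: [-0.5, 0.2, 0.5]
gripper_width: 0.1
```

Emit:
servo_tool(series=[[0.01, -0.001, 0, 0, 0, 0], [0.018, -0.0015, 0, 0, 0, 0], [0.026, -0.002, 0, 0, 0, 0], [0.033, -0.003, 0.002, 0, 0, 0], [0.04, -0.0035, 0.005, 0, 0, 0], [0.048, -0.004, 0.008, 0, 0, 0], [0.057, -0.005, 0.011, 0, 0, 0], [0.057, -0.005, 0.011, 0, 0, 0]])

```text
time: 14.38
tcp_pos: [559.3, 247.2, 183.5]
orientation: [-1.57, -0.002, -0.087]
wrist_force: [0.3, 0.2, 0.2]
gripper_width: 0.1
```

```bash
python3 - <<'E'
from h import *
st=get_state(); S=capture('scene'); T=capture('top'); print(st['time'],st['tcp_pos'],st['orientation'],st['wrist_force'])
cv2.imwrite('pics/m.png',np.hstack([cv2.resize(S['color'][105:175,225:295],(400,400),interpolation=3),cv2.resize(T['color'][180:250,170:240],(400,400),interpolation=3)]))
E
```

```text
14.3833 [559.28940596 247.15050874 183.53584474] [-1.57029705 -0.00239768 -0.08652145] [0.27031876 0.2448278  0.16053971]
```

View pics/m.png

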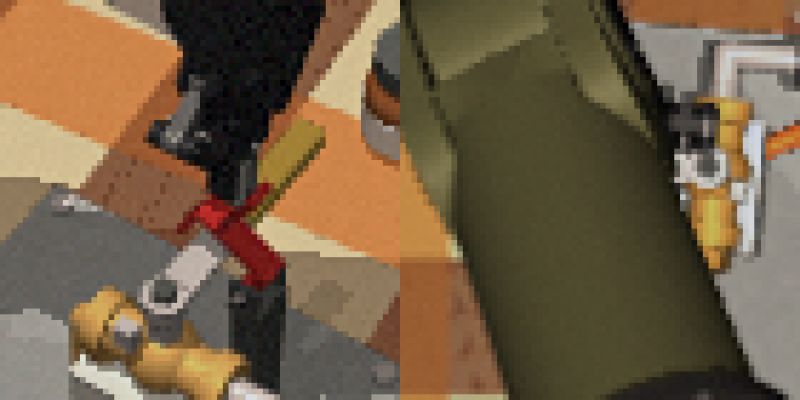

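The catch is turning: its bar tilts up and the fingers bear on the tab at about scene px (267,138). I'll keep pushing along the arc.

Emit:
servo_tool(series=[[0.01, -0.001, 0.0, 0, 0, 0], [0.019, -0.002, 0.0, 0, 0, 0], [0.028, -0.0025, -0.003, 0, 0, 0], [0.036, -0.003, -0.006, 0, 0, 0], [0.044, -0.004, -0.011, 0, 0, 0], [0.05, -0.0045, -0.014, 0, 0, 0], [0.055, -0.005, -0.016, 0, 0, 0], [0.055, -0.005, -0.016, 0, 0, 0]])

```text
time: 15.15
tcp_pos: [612.7, 242.0, 165.6]
orientation: [-1.572, 0.001, -0.086]
wrist_force: [0.3, -0.9, 0.7]
gripper_width: 0.1
```

Emit:
servo_tool(series=[[0, 0, 0.02, 0, 0, 0], [0, 0, 0.04, 0, 0, 0], [-0.01, 0.01, 0.07, 0, 0, -1], [-0.02, 0.02, 0.09, 0, 0, -2], [-0.03, 0.03, 0.1, 0, 0, -3.4], [-0.04, 0.04, 0.1, 0, 0, -4.8], [-0.045, 0.055, 0.1, 0, 0, -6.2], [-0.05, 0.07, 0.1, 0, 0, -7.6]])

```text
time: 15.82
tcp_pos: [561.2, 313.2, 267.5]
orientation: [-1.57, 0.0, -0.754]
wrist_force: [-0.2, 0.4, -1.0]
gripper_width: 0.1
```

```bash
python3 - <<'E'
from h import *
st=get_state(); S=capture('scene'); T=capture('top'); W=capture('wrist');print(st['time'],st['tcp_pos'],st['orientation'],st['wrist_force'])
cv2.imwrite('pics/n.png',np.hstack([cv2.resize(S['color'][105:175,225:295],(384,384),interpolation=3),cv2.resize(W['color'],(416,312))[:,:] if 0 else cv2.copyMakeBorder(cv2.resize(W['color'],(416,312)),0,72,0,0,0)]))
E
```

```text
15.8167 [561.20437212 313.15784841 267.53990952] [-1.56991291e+00  1.03658039e-04 -7.54446324e-01] [-0.22965696  0.39984421 -0.98295242]
```

View pics/n.png

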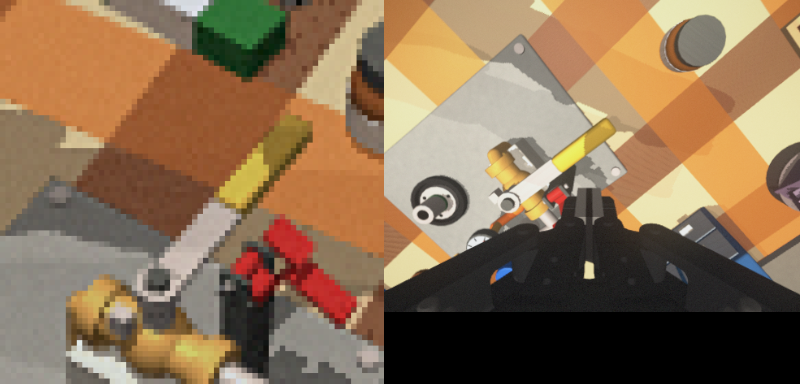

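```bash
python3 - <<'E'
from h import *
st=get_state(); W=capture('wrist'); T=capture('top'); S=capture('scene')
H=cv2.cvtColor(W['color'],cv2.COLOR_BGR2HSV)
m=((H[...,0]>22)&(H[...,0]<33)&(H[...,1]>150)&(H[...,2]>90)).astype(np.uint8); m[:, :190]=0;m[:,310:]=0;m[:130]=0;m[215:]=0
n,l,s,ce=cv2.connectedComponentsWithStats(m); k=1+s[1:,4].argmax(); ys,xs=np.nonzero(l==k); r=cv2.minAreaRect(np.c_[xs,ys].astype(np.float32)); print(s[k],ce[k],r)
b=cv2.boxPoints(r); q=np.array([onz(W,p,134,st) for p in b]); print(q.round(1)); print(onz(W,r[0],134,st))
e=[np.linalg.norm(q[1]-q[0]),np.linalg.norm(q[2]-q[1])]; print(e)
for c,n in ((S,'S'),(T,'T')):
  for l in ('lever_grip',):
    for g in regions_of(c,l)[:1]: ys,xs=np.nonzero(g['mask']); print(n,g['p'],xs.mean(),ys.mean(),onz(c,(xs.mean(),ys.mean()),134))
E
```

```text
[208 165  42  43 540] [230.79444444 189.61666667] ((232.1800079345703, 187.24002075195312), (19.400001525878906, 48.80000686645508), 53.13010025024414)
[[542.2 277.1 134. ]
 [546.4 320.8 134. ]
 [563.5 318.9 134. ]
 [559.8 274.5 134. ]]
[552.94539105 298.09656852 134.        ]
[np.float64(43.932213106530384), np.float64(17.24009464076684)]
S 0.58 264.1666666666667 144.60204081632654 [549.29177394 264.08684145 134.        ]
T 0.78 209.94495412844037 207.64678899082568 [548.31941697 251.10328274 134.        ]
```

Emit:
servo_tool(series=[[0, 0, 0, 0, 0, -1.4], [0, 0, 0, 0, 0, -2.8], [0, 0, 0, 0, 0, -4.2], [0, 0, 0, 0, 0, -5.6], [0, 0, 0, 0, 0, -7], [0, 0, 0, 0, 0, -8.4], [0, 0, 0, 0, 0, -9.6], [0, 0, 0, 0, 0, -10.4]], hand=-0.4)

```text
time: 16.88
tcp_pos: [562.3, 311.7, 266.7]
orientation: [-1.571, -0.0, -1.662]
wrist_force: [-0.7, 0.5, 0.1]
gripper_width: 59.8
```

Emit:
servo_tool(series=[[-0.004, 0, -0.02, 0, 0, 0], [-0.008, 0, -0.045, 0, 0, 0], [-0.008, 0, -0.075, 0, 0, 0], [-0.008, 0, -0.105, 0, 0, 0], [-0.008, 0, -0.13, 0, 0, 0], [-0.008, 0, -0.148, 0, 0, 0], [-0.008, 0, -0.155, 0, 0, 0], [-0.008, 0, -0.155, 0, 0, 0]])

```text
time: 17.55
tcp_pos: [553.3, 311.6, 110.0]
orientation: [-1.573, -0.002, -1.656]
wrist_force: [0.1, -0.4, -0.0]
gripper_width: 59.8
```

Emit:
servo_tool(series=[[0, 0, 0, 0, 0, 0], [0, 0, 0, 0, 0, 0], [0, 0, 0, 0, 0, 0], [0, 0, 0, 0, 0, 0], [0, 0, 0, 0, 0, 0], [0, 0, 0, 0, 0, 0], [0, 0, 0, 0, 0, 0], [0, 0, 0, 0, 0, 0]], hand=1, squeeze=35)

```text
time: 18.22
tcp_pos: [553.0, 313.0, 113.4]
orientation: [-1.572, 0.001, -1.656]
wrist_force: [-4.8, 0.5, 6.9]
gripper_width: 19.3
```

```bash
python3 - <<'E'
import numpy as np
r,b=.1109,.086
p=lambda t:np.array([-r*np.sin(t-b),r*np.cos(t-b),0,0,0,t/np.radians(5)])
for k in range(3):
    t0=k*8*.06; print([[round(float(v),4) for v in p(t0+.06*i)-p(t0)] for i in range(1,9)])
E
```

```text
[[-0.0066, 0.0004, 0.0, 0.0, 0.0, 0.6875], [-0.0133, 0.0003, 0.0, 0.0, 0.0, 1.3751], [-0.0199, -0.0001, 0.0, 0.0, 0.0, 2.0626], [-0.0265, -0.0009, 0.0, 0.0, 0.0, 2.7502], [-0.0331, -0.0021, 0.0, 0.0, 0.0, 3.4377], [-0.0395, -0.0037, 0.0, 0.0, 0.0, 4.1253], [-0.0459, -0.0057, 0.0, 0.0, 0.0, 4.8128], [-0.0521, -0.0081, 0.0, 0.0, 0.0, 5.5004]]
[[-0.0061, -0.0027, 0.0, 0.0, 0.0, 0.6875], [-0.012, -0.0058, 0.0, 0.0, 0.0, 1.3751], [-0.0176, -0.0093, 0.0, 0.0, 0.0, 2.0626], [-0.0231, -0.0131, 0.0, 0.0, 0.0, 2.7502], [-0.0284, -0.0172, 0.0, 0.0, 0.0, 3.4377], [-0.0333, -0.0216, 0.0, 0.0, 0.0, 4.1253], [-0.0381, -0.0263, 0.0, 0.0, 0.0, 4.8128], [-0.0425, -0.0312, 0.0, 0.0, 0.0, 5.5004]]
[[-0.0041, -0.0052, 0.0, 0.0, 0.0, 0.6875], [-0.0079, -0.0107, 0.0, 0.0, 0.0, 1.3751], [-0.0114, -0.0164, 0.0, 0.0, 0.0, 2.0626], [-0.0145, -0.0223, 0.0, 0.0, 0.0, 2.7502], [-0.0172, -0.0283, 0.0, 0.0, 0.0, 3.4377], [-0.0196, -0.0345, 0.0, 0.0, 0.0, 4.1253], [-0.0216, -0.0409, 0.0, 0.0, 0.0, 4.8128], [-0.0233, -0.0473, 0.0, 0.0, 0.0, 5.5004]]
```

Emit:
servo_tool(series=[[-0.0066, 0.0004, 0, 0, 0, 0.69], [-0.0133, 0.0003, 0, 0, 0, 1.38], [-0.02, 0, 0, 0, 0, 2.06], [-0.0265, -0.001, 0, 0, 0, 2.75], [-0.033, -0.002, 0, 0, 0, 3.44], [-0.0395, -0.0037, 0, 0, 0, 4.13], [-0.046, -0.0057, 0, 0, 0, 4.81], [-0.052, -0.008, 0, 0, 0, 5.5]])

```text
time: 18.88
tcp_pos: [502.5, 305.5, 113.5]
orientation: [-1.567, 0.001, -1.173]
wrist_force: [0.4, 0.3, 2.8]
gripper_width: 19.3
```

Emit:
servo_tool(series=[[-0.006, -0.0027, 0, 0, 0, 0.69], [-0.012, -0.0058, 0, 0, 0, 1.38], [-0.0176, -0.0093, 0, 0, 0, 2.06], [-0.023, -0.013, 0, 0, 0, 2.75], [-0.0284, -0.0172, 0, 0, 0, 3.44], [-0.0333, -0.0216, 0, 0, 0, 4.13], [-0.038, -0.0263, 0, 0, 0, 4.81], [-0.0425, -0.031, 0, 0, 0, 5.5]])

```text
time: 19.55
tcp_pos: [460.9, 275.0, 113.4]
orientation: [-1.566, -0.001, -0.693]
wrist_force: [2.5, 2.2, 1.5]
gripper_width: 19.5
```

Emit:
servo_tool(series=[[-0.004, -0.005, 0, 0, 0, 0.69], [-0.008, -0.0107, 0, 0, 0, 1.38], [-0.0114, -0.0164, 0, 0, 0, 2.06], [-0.0145, -0.0223, 0, 0, 0, 2.75], [-0.0172, -0.0283, 0, 0, 0, 3.44], [-0.019, -0.033, 0, 0, 0, 4.0], [-0.02, -0.037, 0, 0, 0, 4.4], [-0.02, -0.037, 0, 0, 0, 4.4]])

```text
time: 20.22
tcp_pos: [440.9, 238.6, 113.5]
orientation: [-1.566, -0.003, -0.308]
wrist_force: [2.7, 6.9, -1.3]
gripper_width: 19.7
```

```bash
python3 - <<'E'
from h import *
st=get_state(); S=capture('scene'); W=capture('wrist');print(st['time'],st['tcp_pos'],st['orientation'],st['wrist_force'],st['wrist_torque'])
d=st['tcp_pos'][:2]-[543.7,201.7]; print('angle',np.arctan2(-d[0],d[1])+.09,np.hypot(*d))
cv2.imwrite('pics/o.png',np.hstack([cv2.resize(S['color'][110:230,180:300],(384,384),interpolation=3),cv2.copyMakeBorder(cv2.resize(W['color'],(416,312)),0,72,0,0,0)]))
E
```

```text
20.2167 [440.92055358 238.58712144 113.45018103] [-1.56555362 -0.00314094 -0.30839658] [ 2.66235618  6.94206682 -1.2720416 ] [ 1.03827975 -0.16253007  0.22922858]
angle 1.3162185197646368 109.19832569005257
```

View pics/o.png

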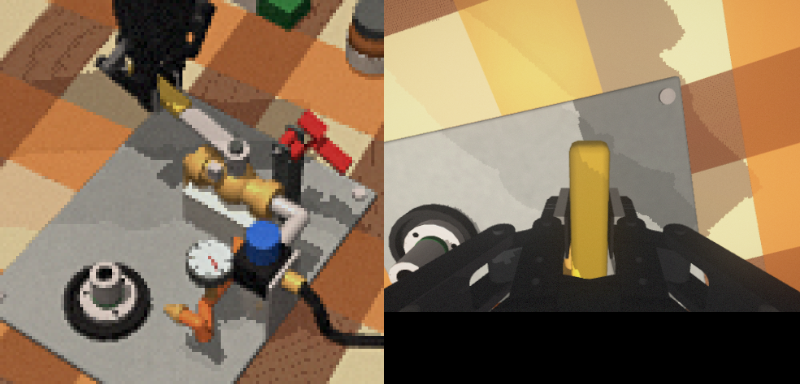

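Views so far: 11. The lever is nearly at its stop (about 1.32), the catch lies back and the flange sits in the nest. I'll ease on until the force rises.

Emit:
servo_tool(series=[[-0.0008, -0.002, 0, 0, 0, 0.23], [-0.0015, -0.004, 0, 0, 0, 0.46], [-0.002, -0.006, 0, 0, 0, 0.69], [-0.0025, -0.008, 0, 0, 0, 0.9], [-0.003, -0.0105, 0, 0, 0, 1.1], [-0.003, -0.0105, 0, 0, 0, 1.1], [-0.003, -0.0105, 0, 0, 0, 1.1], [-0.003, -0.0105, 0, 0, 0, 1.1]])

```text
time: 20.98
tcp_pos: [439.9, 233.5, 113.7]
orientation: [-1.558, -0.006, -0.214]
wrist_force: [5.3, 19.9, -9.3]
gripper_width: 19.6
```

```bash
python3 - <<'E'
from h import *
st=get_state(); print(st['time'],st['tcp_pos'],st['orientation'],st['wrist_force'],st['wrist_torque'],st['gripper_width'])
d=st['tcp_pos'][:2]-[543.7,201.7]; print('angle',np.arctan2(-d[0],d[1])+.09,np.hypot(*d))
E
```

```text
20.9833 [439.86217757 233.53400219 113.65579311] [-1.55796108 -0.00626374 -0.21437266] [ 5.29650986 19.85832935 -9.34268984] [ 3.80625271 -1.07365564 -0.83355191] 19.642781223822958
angle 1.3633190797479624 108.60799723126003
```

Emit:
servo_tool(series=[[0, 0, 0, 0, 0, 0], [0, 0, 0, 0, 0, 0], [0, 0, 0, 0, 0, 0], [0, 0, 0, 0, 0, 0], [0, 0, 0, 0, 0, 0], [0, 0, 0, 0, 0, 0], [0, 0, 0, 0, 0, 0], [0, 0, 0, 0, 0, 0]])

```text
time: 21.65
tcp_pos: [439.9, 233.5, 113.7]
orientation: [-1.558, -0.006, -0.214]
wrist_force: [5.1, 19.5, -9.8]
gripper_width: 19.5
```

```bash
python3 - <<'E'
from h import *
st=get_state(); S=capture('scene'); W=capture('wrist'); print(st['time'],st['tcp_pos'],st['wrist_force'])
a=np.linspace(0,6.28,60); C=np.c_[np.cos(a),np.sin(a),0*a]
for q in regions_of(S,'flange'):
    b=q['bbox']; P=np.vstack([C*28+[481,60,28],C*28+[481,60,18],C*15+[481,60,66]]); z=proj(S,P)
    if abs(b[0]-z.min(0)[0])<12: print(q['p'],b,z.min(0),z.max(0))
cv2.imwrite('pics/p.png',np.hstack([cv2.resize(S['color'][110:230,180:300],(384,384),interpolation=3),cv2.copyMakeBorder(cv2.resize(W['color'],(416,312)),0,72,0,0,0)]))
E
```

```text
21.65 [439.85236326 233.53598968 113.67626403] [ 5.14457461 19.49480102 -9.82623387]
0.75 [200.1, 250.4, 218.9, 268.5] [203.70195809 191.98911949] [221.96064155 212.21095934]
0.69 [204.2, 194.1, 221.4, 211.0] [203.70195809 191.98911949] [221.96064155 212.21095934]
0.69 [196.5, 301.8, 217.8, 320.1] [203.70195809 191.98911949] [221.96064155 212.21095934]
```

View pics/p.png

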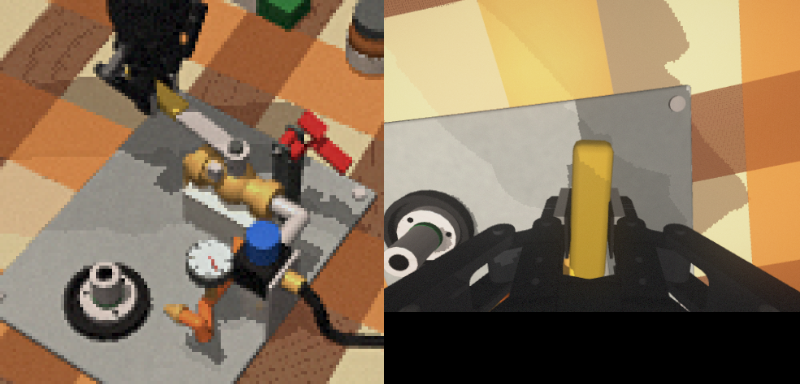

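The picture shows the flange flat in the nest, the catch lying back, the grip between the fingers and the gauge needle off its rest. I'm handing in.

```bash
python3 -c "
from cell import *
print(finish_job()); s=get_state(); print(s['time'],s['tcp_pos'],s['wrist_force'])"
```

```text
the job is handed in; nothing more can be done
None
the job is handed in; nothing more can be done
```

I handed the job in at about 22 s, and the last checks agree that all four steps are done. The hand-in itself gives no verdict.

I lifted the steel flange out of the basket, lowered it into the nest until it touched the floor, and let go. Then I flipped the red catch right back with closed fingers. Last, I took the lever by its yellow grip, pulled it round to its stop, and am still holding it there.

- **Flange:** its outline in the scene picture matches the expected nest position to about 2 px (roughly 5 mm). It looks flat in both views, hub up.
- **Catch:** it lies on its back in the final picture.
- **Lever:** the pull force rose from 7 to about 20 N and the arm stopped short of its target, so the lever is on its stop. The lever angle worked out differently two ways: 1.36 rad from the tool position and about 1.44 rad from the tool yaw. Both are above the required 1.28. The gauge needle has moved and the grip opening reads 19.5 mm.
- **Networks:** their grip position was off by about 50 mm in the scene and top views. I used colour and model fits instead.
- **Loose items:** I did not measure the spacer, agate, wrench, brush, compound bar or jar again at the end. No move touched them.

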